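# Spin the dish turntable and brake it at the index gate

## Robot

A 7-joint arm with a two-finger parallel gripper is mounted at the origin on a cart in front of the work surface, level with it; the furniture and walls round the work are solid. World frame = base frame: x ahead of the robot, y to its left, z up, the work surface at z = 0. Lengths are in m, angles in rad, forces in N, time in s.
With the tool pointing down it reaches from about 0.425 to 0.825 m from the base axis. Payload 3.6 kg.
Tool frame: the origin (TCP) lies midway between the tips of the shut fingers; the grasp point (between the pads) lies 19 mm behind it; z points along the fingers, x is the direction in which the jaws open and shut, and the axes are right-handed (so a half turn about z gives the same grasp; the last joint's range is limited). The gripper opens to 93 mm and grips with 3 to 60 N. Pads are 15 mm wide; open, the fingers measure 128 mm over their backs; the gripper's body (75 mm by 188 mm) begins 65 mm behind the grasp point.
Start: joints at [-1.292, 0.615, -0.013, 1.423, 0.008, 1.103, -0.04], TCP at [0.195, 0.62, 0.219] pointing down, gripper open.
Joint ranges: [-3.12, 3.12], [-0.3, 2.06], [-1.34, 1.32], [0.26, 2.42], [-1.36, 4.5], [0.01, 1.98], [-2.84, 2.84]. Speed limits (rad/s): [2.79, 2.79, 3.14, 3.14, 3.14, 3.14, 3.14].

## Interface

Orientations are given as a unit quaternion [x, y, z, w].
In Python, from station import r gives the robot as it stands. The module is installed in compiled form; this text tells all that it offers. Calls block until the motion is done:
- r.move_pose(position, orientation): joint-space move of the TCP to a pose.
- r.move_l(position, attitude=None, speed=0.15): straight line of the TCP; attitude=None keeps the orientation; speed is the mean speed in m/s.
- r.set_joints(angles): joint-space move.
- r.gripper_to(opening, squeeze=None): opening from 0.0 (shut) to 1.0 (fully open); squeeze is the grip in N (None keeps the last); returns when the fingers have stopped.
- r.pause(seconds).
- r.inverse_kinematics(position, orientation): joint angles nearest the present ones, or None.
- r.grab_frame(name): name is "scene" or "top"; returns the picture (384x512x3 uint8, red, green, blue); there is no depth.
- r.camera_info(name): a dict with "fx", "fy", "cx", "cy" (pixels), "rvec" (rotation vector, rad) and "tvec" (3), from world to camera coordinates, as OpenCV has them. Camera axes: x right, y down, z forward; pixel columns grow to the right and rows downward; lengths in m; the calibration is good to about 2 mm. A picture is of the moment at which its call begins. camera_info takes no time and is no camera call.
A pose or a line that the arm cannot do raises r.Unreachable and nothing moves.
- r.hand_in(): hands the job in, once; it reports no verdict.
Readings, each from a call of its own:
- r.current_time(): time.
- r.current_joint_pos(): joint angles.
- r.current_dq(): joint speeds.
- r.current_tau(): joint torques, N m.
- r.current_tcp_pos(): TCP position.
- r.current_tcp_rot(): TCP orientation.
- r.current_wrist_force(): force on the tool from outside, world axes, zero at the start.
- r.current_wrist_torque(): the same for the moment, N m.
- r.current_finger_gap(): opening from 0.0 (shut) to 1.0 (fully open).
Only numpy, scipy, OpenCV 4.12 (cv2) and the standard library are available. Lean on these libraries where they do the work, as an engineer would, in place of code of your own. Each camera call takes 0.05 s, during which the arm holds its last target. There are 200 camera calls.

## Task

Check that the petri-dish turntable runs freely: with the closed fingertips, without gripping anything, flick its upright pin so that the platter spins briskly anticlockwise (seen from above) on its own, and let it coast untouched until the pin has gone once through the line of the index gate (the two fixed posts) and is well on its way round to it again. As the pin comes to the gate on that or a later pass, brake the still turning platter by pressing a fingertip on it so that it stops with the pin at the middle of the gate, and finish while still holding the platter there with the fingertip pressed on it. Leave the dish lying in its seat and the other things on the bench where they are.

Things in the scene. Friction and masses are not known exactly. Their poses are not given: they have to be found in the camera images.
- rotor (a joint): Angle of the platter on its upright axle, rad, counting on over whole turns, growing anticlockwise seen from above. 0, 2 pi, 4 pi.. = pin in the middle of the gate; starts at rest between -4.2 and -2.0. Spins very freely: inertia about 0.0025 kg m2, loses about an eighth of its speed per second, so it coasts for many seconds; a fingertip pressed on it stops it almost at once.
- stand: Fixed grey foot of the turntable, base 156 mm round. Origin on the turning axis at worktop height, z up; x points from the axis to the middle of the index gate (roughly away from the robot, +-0.6 rad). Gate: two upright steel posts 122 mm out from the axis, at y = +-34 mm, 72 mm high, each with a small plate reaching in to 100 mm from the axis. It does not turn.
- gate (a point): Point of the stand where the pin belongs: on the pin's circle (76 mm from the axis) in the middle of the gate, at the height of the platter's top face (48 mm above the worktop).
- platter: Round bare aluminium disc, 184 mm across and 10 mm thick, that turns on the stand. Origin on the axis at its underside (38 mm above the worktop), z up, x axis towards the pin; its top face is 48 mm above the worktop. Flat and free outside the dish seat (four 8 mm high lugs within 46 mm of the axis), apart from the pin.
- pin_foot (a point): Foot of the one upright dark steel pin on the platter, at the top face, on the pin's centre line. The pin is 10 mm thick and 28 mm high, 76 mm from the axis, and turns with the platter.
- pin_top (a point): Centre of the top of the pin, 76 mm above the worktop.
- dish: Loose round glass petri dish with lid, 74 mm across and 16 mm high, lying in the seat in the middle of the platter and turning with it. Origin at the centre of its underside.
- bench_timer: Loose flat lab timer 54x66x22 mm, bystander. Origin under its centre.
- beaker: Loose empty small plastic beaker, 71 mm wide and high, bystander. Origin under its centre.
- cal_bottle: Loose small white bottle, 45 mm across, 83 mm high, bystander. Origin under its centre.
- vial: Loose small screw-cap vial, 23 mm across, 52 mm high, standing, bystander. Origin under its centre.
- tape_roll: Loose roll of label tape lying flat, 76 mm across, 15 mm high, bystander. Origin under its centre.
- marker: Loose marker pen lying flat, 135 mm long, 17 mm thick, bystander. Origin under its centre.
Mind the look-alikes: they are no part of the job. What is shaped like the dish but green or yellow is not meant.

How it is judged:
On the way, in this order (a step that is already met when the one before it is completed fails the run):
1. the platter spins anticlockwise on its own at more than 1.2 rad/s, touched by nothing of the robot (velocity of joint rotor above 1.2 rad/s and contact force between each of the arm, the fingers and platter below 0.05 N), for 0.3 s.
2. still untouched, the pin has gone through the gate once and come more than 3/4 of the way round again (joint above 4.9 rad), the platter still turning faster than 0.3 rad/s (value of joint rotor above 4.9 rad and velocity of joint rotor above 0.3 rad/s and contact force between each of the arm, the fingers and platter below 0.05 N).
At the end, for the whole second after the job is handed in: The pin stands within 22 mm of the middle of the gate on its second or a later arrival there (joint above 5.5 rad), the platter is still (under 0.1 rad/s), the fingers press on the platter or its pin with more than 0.5 N, and the dish lies flat in its seat (within 12 mm of the axis) (horizontal distance between pin_top and gate below 0.022 m and value of joint rotor above 5.5 rad and velocity of joint rotor between -0.1 and 0.1 rad/s and contact force between the fingers and platter above 0.5 N and horizontal distance between dish and platter below 0.012 m and z of dish in the frame of platter below 0.016 m and angle between dish's own z axis and vertical below 0.12 rad); the arm keeps its last pose, push and grip.
It fails at once if the dish is lifted, tipped or knocked out of its seat (horizontal distance between dish and platter above 0.015 m or z of dish in the frame of platter above 0.02 m).
It fails at once if the pin is taken between the fingers (horizontal distance between the grasp point and pin_top below 0.006 m and height (world z) of the grasp point below 0.084 m and contact force between the fingers and platter above 0.05 N).
It fails at once if a bystander is moved more than 25 mm, or lifted (distance of any of bench_timer, beaker, cal_bottle, vial, tape_roll, marker from where it was at the start of the episode above 0.025 m).
It also fails if it takes over 51 s, if anything falls off the work surface, if the arm or the gripper's body presses on something with over 40 N, if the wrist force passes 120 N, or if a joint passes its speed limit or range.

## Working session

There is one attempt and no reset: what is moved stays moved. The work goes in short steps, each a Python script; the robot and the scene stay as the last script left them, time stands still between calls to the robot, and variables do not carry over. Pictures are saved under pics/ and viewed, about 8 in all and at most 12, crops included, and the job is handed in when it is done.

```bash
mkdir -p pics; python3 - <<'E'
from station import r
import cv2,numpy as np
for n in("scene","top"):
    im=r.grab_frame(n); cv2.imwrite(f"pics/{n}0.png",im[:,:,::-1]); print(n,r.camera_info(n))
print(r.current_time(),r.current_tcp_rot())
E
```

```text
scene {'fx': 366.23585087337904, 'fy': 366.23585087337904, 'cx': 251.6746520900851, 'cy': 192.01993006253176, 'rvec': array([ 1.99975884, -1.04933172,  0.53012474]), 'tvec': array([-0.56835499,  0.22069842,  0.71031195])}
top {'fx': 355.9364760907682, 'fy': 355.9364760907682, 'cx': 263.99713002530507, 'cy': 193.8311916006048, 'rvec': array([ 2.19648593, -2.21185449,  0.05533754]), 'tvec': array([-0.320421  ,  0.52294659,  0.92438855])}
0.1 [ 8.06236274e-01  5.91592554e-01 -9.17654502e-04  6.91190544e-04]
```

View pics/scene0.png

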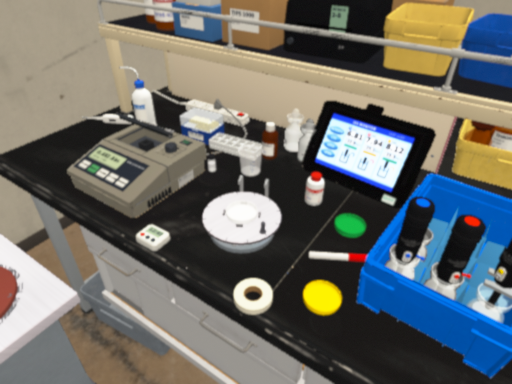

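View pics/top0.png

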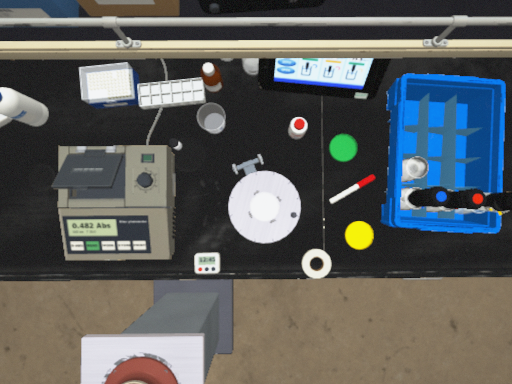

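The scene view shows the turntable at about (242,220). In the top view the platter is at (264,207), the dark pin at (294,214) and the gate posts at about (235,168) and (260,158). Around it are the beaker (211,118), bottle (298,128), vial (177,145), timer (207,262), tape (316,263) and marker (352,189). The green and yellow discs are the look-alikes. Next I'll measure these.

```bash
cat > h.py <<'E'
import cv2,numpy as np
from station import r
CI={n:r.camera_info(n) for n in("scene","top")}
def ray(n,uv,z):
    c=CI[n];R,_=cv2.Rodrigues(np.array(c["rvec"]));t=np.array(c["tvec"])
    d=R.T@np.array([(uv[0]-c["cx"])/c["fx"],(uv[1]-c["cy"])/c["fy"],1]);o=-R.T@t
    return o+d*(z-o[2])/d[2]
def proj(n,p):
    c=CI[n];K=np.array([[c["fx"],0,c["cx"]],[0,c["fy"],c["cy"]],[0,0,1]])
    return cv2.projectPoints(np.array(p,float).reshape(-1,1,3),np.array(c["rvec"]),np.array(c["tvec"]),K,None)[0].reshape(-1,2)
E
python3 - <<'E'
from h import *
im=cv2.imread("pics/top0.png");g=cv2.cvtColor(im,cv2.COLOR_BGR2GRAY)
m=((g>150)*255).astype(np.uint8)
m[:,:215]=0;m[:, 310:]=0;m[:165]=0;m[250:]=0
cs,_=cv2.findContours(m,cv2.RETR_EXTERNAL,cv2.CHAIN_APPROX_NONE)
c=max(cs,key=cv2.contourArea)
P=np.array([ray("top",p[0],.048)[:2] for p in cv2.convexHull(c)])
(cx,cy),rad=cv2.minEnclosingCircle(P.astype(np.float32));print("platter",cx,cy,rad)
A=np.c_[2*P,np.ones(len(P))];s=np.linalg.lstsq(A,(P**2).sum(1),rcond=None)[0];print(s[:2],np.sqrt(s[2]+s[:2]@s[:2]))
for n,uv,z in[("pin",(294,214.5),.07),("beaker",(211,118),.035),("bottle",(298,126),.08),("vial",(177,145),.05),("timer",(207,263),.02),("tape",(316,263),.015),("mk1",(331,202),.01),("mk2",(374,177),.01),("postL",(235,163),.072),("postR",(261,155),.072),("box",(389,230),.1),("specR",(175,200),.1)]:print(n,ray("top",uv,z).round(3))
a=im[140:255,215:325];cv2.imwrite("pics/crop1.png",cv2.resize(a,None,fx=5,fy=5,interpolation=cv2.INTER_CUBIC))
E
```

```text
platter 0.5027316212654114 -0.3107689321041107 0.11140339076519012
[ 0.49382991 -0.31939913] 0.09511626861992974
pin [ 0.467 -0.397  0.07 ]
beaker [ 0.717 -0.188  0.035]
bottle [ 0.684 -0.408  0.08 ]
vial [ 0.645 -0.104  0.05 ]
timer [ 0.342 -0.175  0.02 ]
tape [ 0.339 -0.458  0.015]
mk1 [ 0.498 -0.501  0.01 ]
mk2 [ 0.563 -0.616  0.01 ]
postL [ 0.595 -0.252  0.072]
postR [ 0.614 -0.317  0.072]
box [ 0.429 -0.62   0.1  ]
specR [ 0.504 -0.112  0.1  ]
```

View pics/crop1.png

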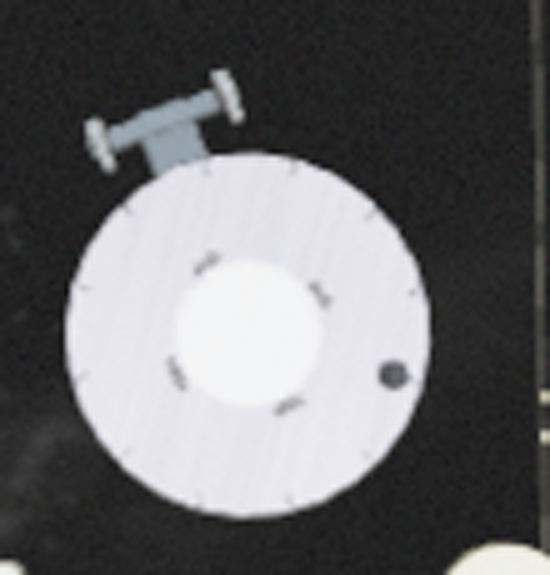

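The crop shows the platter centre at about (264.6,207), the pin at (293.6,215) and the gate plates at the upper left. The gate is near bearing +0.3 rad and the pin near -1.8 rad. I'll compute these properly and close the gripper. Then I'll go above the start of the flick, behind the pin on its clockwise side, and look.

```bash
cat >> h.py <<'E'
from scipy.spatial.transform import Rotation as Ro
def down(a):
    c,s=np.cos(a),np.sin(a)
    return Ro.from_matrix([[c,s,0],[s,-c,0],[0,0,-1]]).as_quat()
f=lambda x,y:(215+(x+.5)/5-.5,140+(y+.5)/5-.5)
C=ray("top",f(248,335),.048)[:2]
gm=np.mean([ray("top",f(*p),.072)[:2] for p in[(92,120),(220,75),(108,168),(238,120)]],0)
G=np.arctan2(*(gm-C)[::-1])
def ang(a): return np.array([np.cos(a),np.sin(a)])
E
python3 - <<'E'
from h import *
print("C",C,"rad",[np.linalg.norm(ray("top",f(*p),.048)[:2]-C) for p in[(65,335),(431,335),(248,152),(248,518)]])
for p in[(92,120),(220,75),(108,168),(238,120)]:
    d=ray("top",f(*p),.072)[:2]-C;print("gate",np.hypot(*d)*ang(np.arctan2(d[1],d[0])-G))
pin=ray("top",f(393,375),.07)[:2];d=pin-C;pa=np.arctan2(d[1],d[0]);print("pin",pin,np.hypot(*d),"pa",pa,"G",G,"rotor",(pa-G))
print("scene proj C",proj("scene",[*C,.064]))
P=C+.076*ang(pa);t=ang(pa+np.pi/2);S=P-.036*t;E=P+.024*t;B=C+.072*ang(G+1.9)
for o in(0,np.pi):
  for n,q,z,a in[("S",S,.2,pa),("S",S,.062,pa),("E",E,.062,pa),("B",B,.05,G+1.9),("B",B,.1,G+1.9)]:
    k=r.inverse_kinematics([*q,z],down(a+o));print(o,n,q.round(3),None if k is None else np.round(k,2))
E
```

```text
C [ 0.48689711 -0.32404352] rad [np.float64(0.09242732622519045), np.float64(0.09258021511677665), np.float64(0.09284360447618797), np.float64(0.09204503886541161)]
gate [0.12692469 0.03324793]
gate [ 0.12472726 -0.03381011]
gate [0.10186202 0.03450566]
gate [ 0.10065272 -0.03394349]
pin [ 0.46654951 -0.39519324] 0.07400207604854468 pa -1.8493441769024415 G 0.36660873100744895 rotor -2.2159529079098905
scene proj C [[240.8434426  209.62669717]]
0 S [ 0.431 -0.387] [ 0.08  0.77  1.13  1.68 -0.75  1.19 -0.45]
0 S [ 0.431 -0.387] [ 0.22  0.85  0.82  1.81 -0.81  0.86 -0.41]
0 E [ 0.489 -0.404] [ 0.22  0.91  0.81  1.64 -0.78  0.94 -0.53]
0 B [ 0.441 -0.269] [ 0.64  0.66 -0.2   1.97  0.25  0.53  2.53]
0 B [ 0.441 -0.269] [ 0.49  0.57  0.02  1.94 -0.01  0.63  2.79]
3.141592653589793 S [ 0.431 -0.387] [ 0.22  0.64  0.81  1.68 -0.52  1.06  2.48]
3.141592653589793 S [ 0.431 -0.387] [ 0.52  0.72  0.28  1.8  -0.3   0.67  2.26]
3.141592653589793 E [ 0.489 -0.404] [ 0.52  0.77  0.24  1.63 -0.24  0.76  2.15]
3.141592653589793 B [ 0.441 -0.269] [ 0.15  0.72  0.56  1.99 -0.65  0.61  0.27]
3.141592653589793 B [ 0.441 -0.269] [ 0.07  0.66  0.69  1.96 -0.61  0.74  0.25]
```

Everything agrees with the sizes given: platter radius 92 mm, gate plates at 100–126 mm and ±34 mm, pin radius 74 mm. The rotor is at about -2.2.

```bash
cat >> h.py <<'E'
pa=-1.849
P=C+.076*ang(pa);T=ang(pa+np.pi/2);S=P-.036*T;E=P+.024*T;B=C+.072*ang(G+1.9)
QF=down(pa);QB=down(G+1.9+np.pi)
E
python3 - <<'E'
from h import *
r.gripper_to(0.0,20);print(r.current_time(),r.current_finger_gap())
r.move_pose([.45,.15,.3],QF);print(r.current_time())
r.move_pose([*S,.13],QF);print(r.current_time(),r.current_joint_pos())
a=np.hstack([r.grab_frame("scene")[120:300,140:400],r.grab_frame("top")[110:290,170:430]])
cv2.imwrite("pics/s1.png",cv2.resize(a[:,:,::-1],None,fx=1.5,fy=1.5))
E
```

```text
1.55 0.00532634516116883
3.5
5.5333 [ 0.23055715  0.72602197  0.78303801  1.75308649 -0.62565537  0.92973736
 -0.56816631]
```

View pics/s1.png

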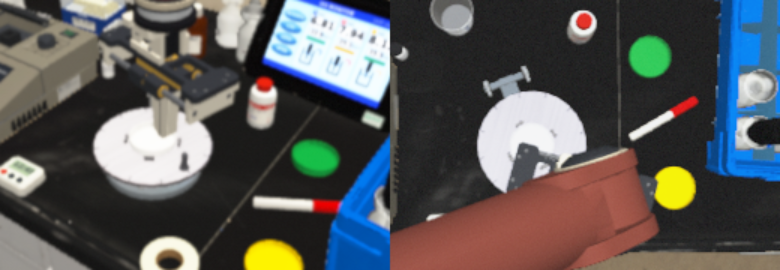

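The scene view shows the shut fingertips hanging above the platter behind the pin, clear of it. The top view is partly covered by the arm. I'll lower and flick, lift away, hover at the brake place and record frames.

```bash
python3 - <<'E'
from h import *
r.move_l([*S,.062],QF,.12);print(r.current_time(),r.current_tcp_pos(),r.current_wrist_force())
r.move_l([*E,.062],QF,.10);print("flick",r.current_time(),r.current_tcp_pos())
r.move_l([*E,.105],QF,.2);print("up",r.current_time())
cv2.imwrite("pics/e.png",r.grab_frame("scene")[:,:,::-1])
r.move_pose([*B,.105],QB);print("B",r.current_time(),r.current_joint_pos())
L=[]
for i in range(6):
    n="top" if i%2==0 else "scene"
    t=r.current_time();im=r.grab_frame(n);L.append((n,t));cv2.imwrite(f"pics/t{i}.png",im[:,:,::-1])
print(L)
a=np.hstack([cv2.imread("pics/t5.png")[120:300,140:400],cv2.imread("pics/t4.png")[110:290,170:430]])
b=np.hstack([cv2.imread("pics/e.png")[120:300,140:400],cv2.imread("pics/t0.png")[110:290,170:430]])
cv2.imwrite("pics/s2.png",cv2.resize(np.vstack([b,a]),None,fx=1.5,fy=1.5))
E
```

```text
6.35 [ 0.43159094 -0.38780772  0.06247803] [-0.27854914  0.20549519 -0.06249551]
flick 7.1 [ 0.48840477 -0.40375353  0.06216969]
up 7.4667
B 8.2583 [ 0.15094797  0.61848063  0.5454379   1.94798949 -0.48146104  0.70509129
  0.11110739]
[('top', 8.2583), ('scene', 8.3083), ('top', 8.3583), ('scene', 8.4083), ('top', 8.4583), ('scene', 8.5083)]
```

View pics/s2.png

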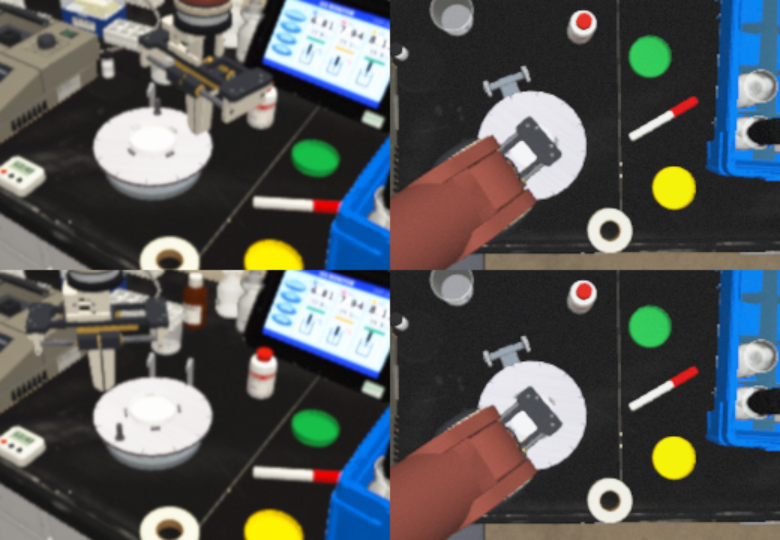

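Scene frame at t=8.51: the pin is at about pixel (220,227), on the near left and past the gate, so the platter is spinning freely anticlockwise. The gripper hovers at the brake place. Next I'll compute the rotor angle from dark pixels on the pin's ring.

```bash
cat >> h.py <<'E'
vv,uu=np.mgrid[170:270,190:300]
c_=CI["scene"];R_,_=cv2.Rodrigues(np.array(c_["rvec"]));o_=-R_.T@np.array(c_["tvec"])
d_=np.stack([(uu-c_["cx"])/c_["fx"],(vv-c_["cy"])/c_["fy"],np.ones(uu.shape)],-1)@R_
X=o_[:2]+d_[...,:2]*((.054-o_[2])/d_[...,2])[...,None]-C
RR=np.hypot(X[...,0],X[...,1])
def rotor(im):
    "pin angle to gate in 0..2pi, and blob size, from a scene picture"
    g=im[170:270,190:300].max(-1)
    m=((g<100)&(RR>.062)&(RR<.088)).astype(np.uint8)
    n,l,s,c=cv2.connectedComponentsWithStats(m)
    if n<2: return None
    k=1+np.argmax(s[1:,4]);q=X[l==k].mean(0)
    return (np.arctan2(q[1],q[0])-G)%(2*np.pi),int(s[k,4]),np.hypot(*q)
E
python3 - <<'E'
from h import *
for n in("scene0","e","t1","t3","t5"):print(n,rotor(cv2.imread(f"pics/{n}.png")))
print(r.current_time())
E
```

```text
scene0 (np.float64(4.112579422355565), 21, np.float64(0.07275128540746371))
e (np.float64(0.14381790574848075), 11, np.float64(0.07921664048995161))
t1 (np.float64(2.1855619772045647), 20, np.float64(0.073408991963046))
t3 (np.float64(2.415002597773909), 22, np.float64(0.07212427307774298))
t5 (np.float64(2.6824980244906493), 20, np.float64(0.07210395414437046))
8.5583
```

The speed is about 2.45 rad/s, so I'll brake on the second-next arrival (θ = 4π, about 1.1 rad/s expected). I'll track now, time a short dummy press in the air, and lower to just over the platter once the pin has passed the finger.

```bash
cat > track.py <<'E'
from h import *
from scipy.optimize import curve_fit
import json
def mod(t,a,w,k): return a+w*(1-np.exp(-k*(t-8.3)))/k
def sample(D):
    t=r.current_time();q=rotor(r.grab_frame("scene"))
    if q is None or not 12<=q[1]<=40: return
    ref=(D[-1][1]+2.2*(t-D[-1][0])*np.exp(-.1*(t-8.3)))
    D.append((t,q[0]+2*np.pi*round((ref-q[0])/2/np.pi)))
def fit(D):
    D=np.array(D);p,_=curve_fit(mod,D[:,0],D[:,1],p0=[2.2,2.4,.13]);return p,np.std(D[:,1]-mod(D[:,0],*p))
def tat(p,th): return 8.3-np.log(1-(th-p[0])*p[2]/p[1])/p[2]
E
python3 - <<'E'
from track import *
D=[(8.3083,2.186),(8.4083,2.415),(8.5083,2.682)]
t=r.current_time();r.move_l([*B,.100],QB,.1);print("5mm dur",r.current_time()-t)
t=r.current_time();r.move_l([*B,.105],QB,.05);print("5mm@.05 dur",r.current_time()-t)
while D[-1][1]<8.8 and r.current_time()<16: 
    sample(D); r.pause(.07)
p,s=fit(D);print(len(D),p,s,r.current_time(),D[-1])
print("arrive",tat(p,4*np.pi),"w",p[1]*np.exp(-p[2]*(tat(p,4*np.pi)-8.3)))
print(np.round(D,2)[::3].tolist())
json.dump([(float(a),float(b)) for a,b in D],open("D.json","w"))
E
```

```text
5mm dur 0.25
5mm@.05 dur 0.25
28 [2.19055892 2.49003649 0.18651054] 0.037116469959003036 12.0917 (11.975, np.float64(8.90069407359154))
arrive 16.349818470421802 w 0.5548382754700786
[[8.31, 2.19], [9.06, 3.96], [9.41, 4.73], [9.76, 5.39], [10.11, 5.99], [10.46, 6.61], [10.92, 7.34], [11.28, 7.82], [11.62, 8.37], [11.98, 8.9]]
```

```bash
python3 - <<'E'
from track import *
D=[tuple(x) for x in json.load(open("D.json"))]
r.move_l([*B,.0525],QB,.1);print(r.current_time(),r.current_tcp_pos(),r.current_wrist_force())
while D[-1][1]<11.4 and r.current_time()<22: 
    sample(D); r.pause(.07)
p,s=fit(D);ta=tat(p,4*np.pi);print(len(D),p,s,r.current_time(),D[-1],"arrive",ta,"w",p[1]*np.exp(-p[2]*(ta-8.3)))
print(np.round(D,2)[28::2].tolist(),[round(b-float(mod(a,*p)),2) for a,b in D[28:]])
json.dump([(float(a),float(b)) for a,b in D],open("D.json","w"))
E
```

```text
12.7667 [ 0.44086506 -0.26910695  0.05267704] [-0.15768878 -0.42167221  0.03432414]
40 [2.27839959 2.2947738  0.13365299] 0.057592758739885654 14.1667 (14.05, np.float64(11.494308896234699)) arrive 15.140710681204986 w 0.9197557477982693
[[12.77, 10.0], [13.0, 10.31], [13.23, 10.59], [13.47, 10.87], [13.7, 11.13], [13.93, 11.37]] [np.float64(0.01), np.float64(0.01), np.float64(0.02), np.float64(0.02), np.float64(0.03), np.float64(0.03), np.float64(0.03), np.float64(0.02), np.float64(0.02), np.float64(0.01), np.float64(0.01), np.float64(0.01)]
```

The fit gives a damping of 0.134, as described. Arrival is at t≈15.14 at 0.92 rad/s. I'll press at about 14.93.

```bash
python3 - <<'E'
from track import *
r.pause(14.93-r.current_time())
r.move_l([*B,.046],QB,.1);F=r.current_wrist_force();print(r.current_time(),r.current_tcp_pos(),F)
z=.046
while F[2]<4 and z>.040:
    z-=.001;r.move_l([*B,z],QB,.1);F=r.current_wrist_force();print(z,r.current_time(),F)
ims=[]
for n in("scene","top","scene"):
    im=r.grab_frame(n);ims.append(im)
    if n=="scene":print(r.current_time(),rotor(im))
    r.pause(.1)
a=np.hstack([ims[2][150:270,170:340],ims[1][130:250,200:370]])
cv2.imwrite("pics/end.png",cv2.resize(a[:,:,::-1],None,fx=2.3,fy=2.3,interpolation=cv2.INTER_CUBIC))
print(r.current_wrist_force(),r.current_tcp_pos())
E
```

```text
15.1833 [ 0.44169909 -0.26950857  0.04823375] [-2.24785224  2.57964537 18.58021033]
15.2333 (np.float64(6.000629347517261), 10, np.float64(0.07991523938318576))
15.5333 (np.float64(5.997266764788297), 11, np.float64(0.08054655037703415))
[-1.81167747  1.1778208  18.47832601] [ 0.44170383 -0.26948397  0.04825287]
```

View pics/end.png

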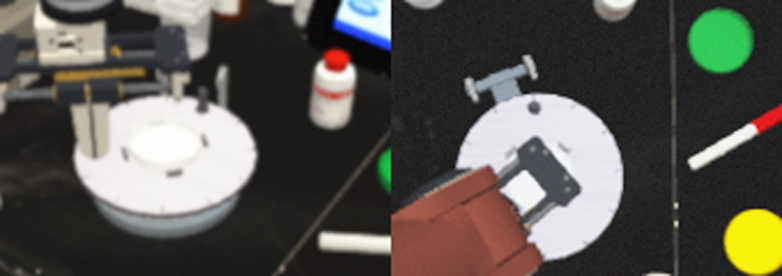

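Held with 18 N, but the pin stands at about (262,176) in the top view, a little short of the gate's middle. I'll measure it from the top picture and drag the platter the rest of the way with the pressed fingertip.

```bash
cat > chk.py <<'E'
from h import *
def topang():
    im=r.grab_frame("top");g=im.max(-1);cv2.imwrite("pics/last.png",im[:,:,::-1])
    best=[]
    for v in range(165,215):
        for u in range(228,302):
            q=ray("top",(u,v),.068)[:2]-C;a=(np.arctan2(q[1],q[0])-G+np.pi)%(2*np.pi)-np.pi
            if g[v,u]<110 and .066<np.hypot(*q)<.086 and abs(a)<.7:best.append(q)
    q=np.mean(best,0);a=np.arctan2(q[1],q[0])-G
    return len(best),np.hypot(*q),a,np.linalg.norm(.076*(ang(a+G)-ang(G)))
E
python3 - <<'E'
from chk import *
x=topang();print(x)
if x[0]>6 and -.5<x[2]<-.05:
    d=-x[2];b=G+1.9
    for k in(.5,1):
        r.move_l([*(C+.072*ang(b+k*d)),.046],down(b+k*d+np.pi),.03);print(r.current_wrist_force())
    r.pause(.3);print(topang(),r.current_time(),r.current_tcp_pos())
    print(rotor(r.grab_frame("scene")))
E
```

```text
(10, np.float64(0.07352762334259252), np.float64(-0.28362280436296716), np.float64(0.021483157750221266))
[-2.72642505  2.62527641 18.52825307]
[-2.07163473  0.36673695 17.05090061]
(11, np.float64(0.07373996355957825), np.float64(-0.0017036334267435116), np.float64(0.00012947612477470446)) 17.0167 [ 0.42813807 -0.28544237  0.04822929]
(np.float64(0.8907282827077397), 39, np.float64(0.08226458986531923))
```

```bash
python3 - <<'E'
from chk import *
print(topang()); s=r.grab_frame("scene");a=np.hstack([s[150:270,170:340],r.grab_frame("top")[130:250,200:370]])
cv2.imwrite("pics/end2.png",cv2.resize(a[:,:,::-1],None,fx=2.3,fy=2.3,interpolation=cv2.INTER_CUBIC));print(r.current_wrist_force())
E
```

```text
(11, np.float64(0.07373996355957825), np.float64(-0.0017036334267435116), np.float64(0.00012947612477470446))
[-2.23748287  1.37679143 17.1858127 ]
```

View pics/end2.png

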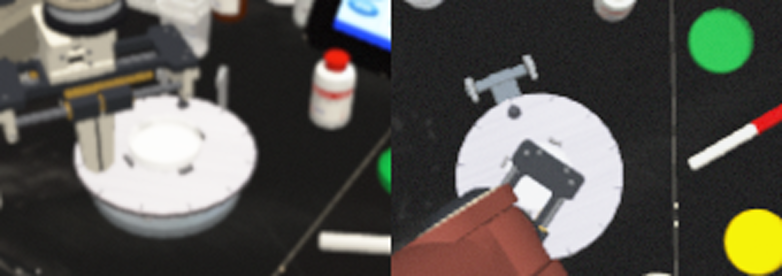

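The top view shows the pin at (514,112) in the crop, in the middle of the gate and not moving. The finger is pressing with 17 N and the dish is in its seat.

```bash
python3 -c "
from station import r
r.hand_in();print(r.current_time())"
```

```text
the job is handed in; nothing more can be done
the job is handed in; nothing more can be done
```

The turntable runs freely, and I handed the job in with the pin at the middle of the gate and the fingertip still pressing on the platter. `hand_in` gives no verdict, so the result rests on my own checks.

- **Flick and coast:** I flicked the pin with the closed fingertips. The platter ran at about 2.4 rad/s, and its fitted speed loss of about 0.134 per second matches the description. It coasted untouched through the gate twice (θ = 0 and 2π).
- **Brake:** I pressed a fingertip on the platter at about 0.9 rad/s as the pin came to the gate for the third time (4π). It stopped about 0.28 rad (21 mm) short, only just inside the 22 mm limit.
- **Correction:** I dragged the platter the rest of the way with the fingertip still pressed on it. The final centring therefore came from that drag, not from the brake alone.
- **Last checks:** The top camera put the pin within about 1 mm of the gate's middle, the same in two pictures. The wrist read about 17 N of downward press, and the dish looked flat in its seat. I saw no bystander moved, but I did not measure their positions.
- **Disagreement:** The last angle from the scene camera (0.89 rad) disagreed. The gripper hid much of the pin there, so it probably picked up a different dark patch. I disregarded it and relied on the top view.

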